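# Put away the stacked ointment pots

### The arm

A 6-joint arm with a two-finger parallel gripper is mounted at the origin on the work surface. World frame = base frame: x ahead of the robot, y to its left, z up, the work surface at z = 0. Lengths are in m, angles in rad, forces in N, time in s.
With the tool pointing down it reaches from about 0.35 to 0.85 m from the base axis. Payload 8.1 kg.
Tool frame: the origin (TCP) lies between the finger pads; the fingertips stand 11 mm ahead of it and the grasp point (between the pads) lies 8 mm behind it (robot.tips_ahead is the distance from the TCP to the fingertips, in m); z points along the fingers, y is the line along which they close (so a half turn about z gives the same grasp; the last joint's range is limited). The gripper opens to 93 mm and grips with 3 to 60 N. Pads are 15 mm wide; open, the fingers measure 128 mm over their backs; the gripper's body (75 mm by 188 mm) begins 65 mm behind the grasp point.
Start: joints at [-1.308, 0.13, 1.488, -0, 1.523, -0.085], TCP at [0.205, -0.564, 0.23] pointing down, gripper open.
Joint ranges: [-2.96, 2.96], [-0.89, 2.26], [0.02, 2.5], [-1.34, 4.48], [0, 2.73], [-2.66, 2.66]. Speed limits (rad/s): [2.39, 2.39, 2.79, 3.14, 3.14, 3.14].

### API

Orientations are given as a rotation vector (axis times angle).
In Python, from plant import robot gives the robot as it stands. The module is installed in compiled form; this text tells all that it offers.
- The arm moves only by the tool move_arm, never from a script. Its argument "deltas" is one flat list of numbers, 7 for each row, row after row: the shift along the tool's x, y, z in m, then the turn, a rotation vector about the tool's x, y, z in rad, then the opening, from 0 (shut) to 1 (fully open). A call has 1 to 12 rows; each row is the pose to reach, as a shift and turn from the pose commanded when the call began, along the tool's axes at that moment; what a row does not reach only later rows make up. A row lasts 1/8 s, in which the tool goes at most 62.5 mm and 10.7 degrees, less where a joint would pass 70% of its speed; a pose out of reach is approached as far as the arm can. A call with a gripper value outside its range is refused whole. The fingers move at their own pace and stop on an object; "squeeze" is the grip in N (left out, the last holds). Time passes only in rows, so rows that repeat a pose let the fingers close. It gives the time, the measured TCP pose, the force, the opening and the grip force at its end, in the units of the state.
- robot.read_state(): the state, without advancing time (a new reading comes with each control period).
- robot.read_camera(name): name is "side" or "top"; returns (picture, depth): 384x512x3 uint8, red, green, blue; 384x512 float32, m along the optical axis (not along the pixel's ray), 0 where there is no reading.
- robot.camera_model(name): a dict with "K" (3x3 intrinsics, pixels), "k1" (the pictures are not rectified: a ray, as slopes to the right and down, at radius r is drawn at 1 + k1 r^2 times it, then the intrinsics apply), "R" (3x3) and "t" (3): a world point X has camera coordinates R X + t. Camera axes: x right, y down, z forward; pixel columns grow to the right and rows downward; lengths in m; the calibration is good to about 2 mm. A picture is of the moment at which its call begins. camera_model takes no time and is no camera call.
- robot.close_job(): hands the job in; it is judged then, once.
Trained networks look in the newest picture that a camera, given by its name, has taken for a name from the list of things; names that differ only in an ending like _2 or _b are one class to them, and where a whole thing is asked for, a point or a joint stands for the part that bears it (a point fixed in the world has none). Each returns a list of dicts, best first, with "confidence" (0 to 1); they miss things now and then, are a little off and sometimes report something else, mostly with a low value. They report only what shows in the picture. A call takes as long as a camera call.
- robot.recognise(camera, label): "uv" ([column, row] in pixels, amid what is visible of it).
The state is a dict: "t": time; "q": joint angles; "dq": joint speeds; "joint_torque": joint torques, N m; "tool_pos": TCP position; "orientation": TCP orientation; "force": force on the tool from outside, world axes, zero at the start; "wrist_torque": the same for the moment, N m; "opening": finger opening in m; "gripper_force": force on a finger pad.
Only numpy, scipy, OpenCV 4.12 (cv2) and the standard library are available. Lean on these libraries where they do the work, as an engineer would, in place of code of your own. Each camera call takes 0.05 s, during which the arm holds its last target. There are 200 camera calls.

### The job

Take the stack of ointment pots apart and put all four pots away, each standing upright in the middle of the place whose coloured disc matches its lid; the large pot that has been left on the green place belongs on its own colour too, so it has to move before the green pot can go there. They are glass: set them down rather than dropping them, do not tip them over, and leave the two brown bottles where they are.

Things in the scene. Friction and masses are not known exactly. Their poses are not given: they have to be found in the camera images.
- pot_red: large loose round ointment pot, brown glass with paper label and a flat red screw lid (lid fixed, 14 mm high): 64 mm in diameter (glass 2 mm less), 48 mm high in all, about 220 g. Origin: centre of the underside; z: its axis, up. At the start either the red or the blue pot is the bottom of the stack, on an 8 mm thick, 80 mm square black rubber mat; the other one of the two stands alone on the green place, where it does not belong.
- pot_blue: large loose round ointment pot, brown glass with paper label and a flat blue screw lid (lid fixed, 14 mm high): 64 mm in diameter (glass 2 mm less), 48 mm high in all, about 220 g. Origin: centre of the underside; z: its axis, up. At the start either the red or the blue pot is the bottom of the stack, on the rubber mat; the other one stands alone on the green place, where it does not belong.
- pot_yellow: middle-sized loose round ointment pot, brown glass with paper label and a flat yellow screw lid (lid fixed, 14 mm high): 50 mm in diameter (glass 2 mm less), 40 mm high in all, about 120 g. Origin: centre of the underside; z: its axis, up. At the start it stands on the lid of the large pot at the bottom of the stack, about central.
- pot_green: small loose round ointment pot, brown glass with paper label and a flat green screw lid (lid fixed, 14 mm high): 36 mm in diameter (glass 2 mm less), 34 mm high in all, about 60 g. Origin: centre of the underside; z: its axis, up. At the start it stands on the lid of the yellow pot, at the top of the stack, about central.
- place_red: fixed shelf place for the red pot: a white plate 90 x 90 mm, 8 mm thick, with a flat red disc 80 mm in diameter in its middle. Along its edge at +x (45 mm from the middle) stands a clear strip 3 mm thick that rises 12 mm above the plate. Origin: centre of the plate's underside, on the table, beneath the disc's centre (the pot's underside finally lies 8 mm above it); z up.
- place_blue: fixed shelf place for the blue pot: a white plate 90 x 90 mm, 8 mm thick, with a flat blue disc 80 mm in diameter in its middle. Along its edge at +x (45 mm from the middle) stands a clear strip 3 mm thick that rises 12 mm above the plate. Origin: centre of the plate's underside, on the table, beneath the disc's centre (the pot's underside finally lies 8 mm above it); z up.
- place_yellow: fixed shelf place for the yellow pot: a white plate 90 x 90 mm, 8 mm thick, with a flat yellow disc 80 mm in diameter in its middle. Along its edge at +x (45 mm from the middle) stands a clear strip 3 mm thick that rises 12 mm above the plate. Origin: centre of the plate's underside, on the table, beneath the disc's centre (the pot's underside finally lies 8 mm above it); z up.
- place_green: fixed shelf place for the green pot: a white plate 90 x 90 mm, 8 mm thick, with a flat green disc 80 mm in diameter in its middle. Along its edge at +x (45 mm from the middle) stands a clear strip 3 mm thick that rises 12 mm above the plate. Origin: centre of the plate's underside, on the table, beneath the disc's centre (the pot's underside finally lies 8 mm above it); z up.
- bottle_left: bystander: loose brown bottle with a black cap, 46 mm in diameter, 95 mm high, standing on the table at the left (+y) side of the work. Origin: centre of the underside. To be left alone.
- bottle_right: bystander: loose brown bottle with a black cap, 46 mm in diameter, 95 mm high, standing on the table at the right (-y) side of the work. Origin: centre of the underside. To be left alone.

How it is judged:
At the end, for the whole second after the job is handed in: Each of the four pots stands upright (within 0.08 rad) and at rest on the plate of its own colour, its axis within 12 mm of the disc's centre (horizontal distance between pot_red and place_red below 0.012 m and z of pot_red in the frame of place_red between 0.005 and 0.011 m and angle between each of pot_red, pot_blue, pot_yellow, pot_green's own z axis and vertical below 0.08 rad and linear speed of each of pot_red, pot_blue, pot_yellow, pot_green below 0.02 m/s and horizontal distance between pot_blue and place_blue below 0.012 m and z of pot_blue in the frame of place_blue between 0.005 and 0.011 m and horizontal distance between pot_yellow and place_yellow below 0.012 m and z of pot_yellow in the frame of place_yellow between 0.005 and 0.011 m and horizontal distance between pot_green and place_green below 0.012 m and z of pot_green in the frame of place_green between 0.005 and 0.011 m); the robot touches nothing.
It fails at once if a pot is tipped over (more than 35 degrees) (angle between any of pot_red, pot_blue, pot_yellow, pot_green's own z axis and vertical above 0.61 rad).
It fails at once if a pot is dropped: it moves faster than 0.5 m/s without being touched by the fingers (a fall of over 12 mm) ((linear speed of pot_red above 0.5 m/s and contact force between pot_red and the fingers below 0.05 N) or (linear speed of pot_blue above 0.5 m/s and contact force between pot_blue and the fingers below 0.05 N) or (linear speed of pot_yellow above 0.5 m/s and contact force between pot_yellow and the fingers below 0.05 N) or (linear speed of pot_green above 0.5 m/s and contact force between pot_green and the fingers below 0.05 N)).
It fails at once if a brown bottle is moved by more than 20 mm (distance of any of bottle_left, bottle_right from where it was at the start of the episode above 0.02 m).
It also fails if it takes over 112 s, if anything falls off the work surface, if the arm or the gripper's body presses on something with over 40 N, if the wrist force passes 120 N, or if a joint passes its speed limit or range.

## Working session

There is one attempt and no reset: what is moved stays moved. The work goes in short steps, Python scripts to look and compute and a tool call to move; the robot and the scene stay as the last step left them, time stands still between calls to the robot, and variables do not carry over. Pictures are saved under pics/ and viewed, at most 14 in all, crops included, and the job is handed in when it is done.

Besides the shell and the picture viewer there is one more tool, called after ">>>" as name(argument=value, ...), one argument or row to a line, values as JSON. move_arm: Moves the arm, as the interface text tells. Its arguments: {"type":"object","properties":{"deltas":{"type":"array","items":{"type":"number"}},"squeeze":{"type":"number"}},"required":["deltas"]}

```bash
mkdir -p pics; cat > h.py <<'E'
import numpy as np, cv2
from plant import robot
def snap(cam,name=None):
    p,d=robot.read_camera(cam)
    if name: cv2.imwrite(f'pics/{name}.png',p[:,:,::-1])
    return p,d
def ray(cam,uv):
    m=robot.camera_model(cam);K,k1,R,t=np.array(m['K']),m['k1'],np.array(m['R']),np.array(m['t'])
    s=np.linalg.solve(K,[uv[0],uv[1],1.])[:2]; x=s.copy()
    for _ in range(20): x=s/(1+k1*(x@x))
    return -R.T@t, R.T@np.array([x[0],x[1],1.])
def at_depth(cam,uv,d):
    o,r=ray(cam,uv); return o+r*d
def at_z(cam,uv,z):
    o,r=ray(cam,uv); return o+r*(z-o[2])/r[2]
def tri(uva,uvb):
    (o1,r1),(o2,r2)=ray('top',uva),ray('side',uvb)
    s=np.linalg.lstsq(np.c_[r1,-r2],o2-o1,rcond=None)[0]
    a,b=o1+r1*s[0],o2+r2*s[1]; return (a+b)/2,np.linalg.norm(a-b)
def cloud(cam,d):
    m=robot.camera_model(cam);K,k1,R,t=np.array(m['K']),m['k1'],np.array(m['R']),np.array(m['t'])
    v,u=np.mgrid[:384,:512]; s=np.stack([(u-K[0,2])/K[0,0],(v-K[1,2])/K[1,1]],-1);x=s.copy()
    for _ in range(20): x=s/(1+k1*(x**2).sum(-1,keepdims=True))
    P=np.dstack([x*d[...,None],d]); return (P-t)@R
E
python3 - <<'E'
from h import *
for c in ('top','side'):
    p,d=snap(c,c+'0'); m=robot.camera_model(c); print(c,-np.array(m['R']).T@m['t'],(d>0).mean())
    for l in ['pot_red','pot_blue','pot_yellow','pot_green','place_red','place_blue','place_yellow','place_green','bottle_left','bottle_right']:
        for r in robot.recognise(c,l)[:2]:
            u=np.round(r['uv']).astype(int); dd=d[u[1],u[0]]
            print(l,np.round(r['uv'],1),round(r['confidence'],2),np.round(at_depth(c,r['uv'],dd),3) if dd>0 else 0)
s=robot.read_state();print(s['t'],s['tool_pos'],s['orientation'],s['opening'])
E
```

```text
top [ 0.34812212 -0.00811819  1.44040744] 0.9959055582682291
pot_red [236.6 148.9] 0.87 [0.65  0.085 0.051]
pot_red [259.  224.2] 0.52 [0.421 0.011 0.06 ]
pot_yellow [265.4 224.8] 0.41 [ 0.418 -0.008  0.094]
pot_green [234.2 147.5] 0.75 [0.653 0.092 0.056]
pot_green [270.5 220.1] 0.42 [ 0.43  -0.022  0.134]
place_red [180.4 151.2] 0.66 [0.649 0.266 0.008]
place_blue [352.1 154.9] 0.9 [ 0.649 -0.277  0.005]
place_yellow [293.1 160.2] 0.68 [ 0.626 -0.09   0.013]
place_green [232.6 157.6] 0.97 [0.623 0.097 0.05 ]
place_green [373.1 228.7] 0.65 [ 0.414 -0.325  0.079]
bottle_left [156.5 220.9] 0.67 [0.423 0.316 0.071]
bottle_right [372.3 226.3] 0.8 [ 0.421 -0.324  0.074]
bottle_right [180.3 152.4] 0.24 [0.645 0.267 0.004]
side [0.32294029 0.63608285 0.8348086 ] 0.9959818522135416
pot_red [195.3 219.6] 0.67 [0.636 0.114 0.056]
pot_blue [297.1 209.8] 0.95 [0.431 0.012 0.055]
pot_blue [299.  179.5] 0.58 [ 0.439 -0.01   0.131]
pot_yellow [301.1 198.5] 0.74 [0.426 0.006 0.09 ]
pot_yellow [249.3 126.4] 0.73 [ 0.647 -0.277  0.006]
pot_green [303.4 180. ] 0.74 [ 0.429 -0.011  0.132]
place_red [169.1 288.4] 0.64 [0.635 0.266 0.007]
place_blue [248.4 124.9] 0.65 [ 0.651 -0.28   0.008]
place_yellow [233.5 176.8] 0.92 [ 0.62  -0.077  0.008]
place_green [197.2 236.4] 0.9 [0.631 0.126 0.012]
place_green [258.  341.8] 0.26 [0.414 0.34  0.073]
bottle_left [257.4 344.5] 0.65 [0.414 0.344 0.068]
bottle_right [333.3 120.2] 0.71 [ 0.418 -0.313  0.065]
1.1 [ 0.20452766 -0.56407529  0.22964384] [3.09418653e+00 5.43586472e-01 3.21508633e-05] 0.09298378151942464
```

View pics/top0.png

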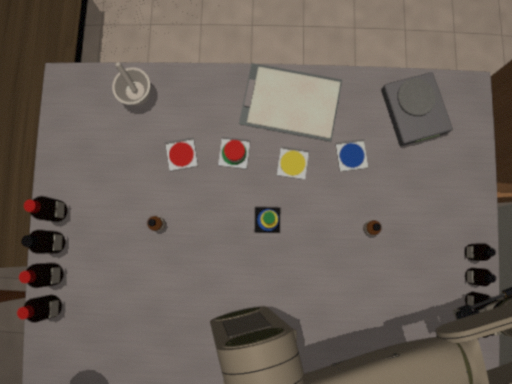

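View pics/side0.png

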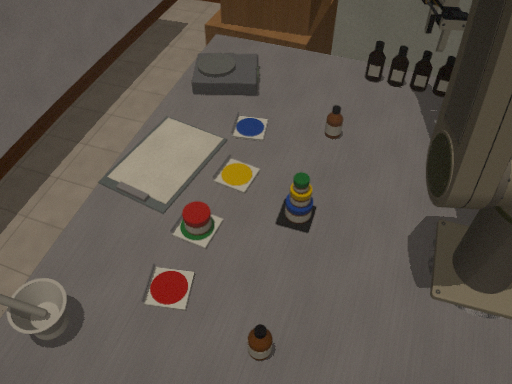

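```bash
cat > meas.py <<'E'
from h import *
import sys
# lids and discs by colour; centroid per height band from both clouds
H={'red':[(0,8),(172,180)],'yellow':[(20,35)],'green':[(40,85)],'blue':[(100,130)]}
def run(cols=H):
    for c in ('top','side'):
        p,d=robot.read_camera(c); P=cloud(c,d); hsv=cv2.cvtColor(p,cv2.COLOR_RGB2HSV)
        for n in cols:
            m=np.zeros(d.shape,bool)
            for a,b in H[n]: m|=(hsv[...,0]>=a)&(hsv[...,0]<=b)
            m&=(hsv[...,1]>110)&(hsv[...,2]>60)&(d>0)
            k,L,S,_=cv2.connectedComponentsWithStats(m.astype(np.uint8))
            for i in range(1,k):
                if S[i,4]<60: continue
                M=L==i; Q=P[M]; zt=np.percentile(Q[:,2],85)
                u=np.argwhere(M)[:,::-1].astype(np.float32)
                # top face: pixels whose height lies near the top
                T=M&(abs(P[...,2]-np.median(Q[Q[:,2]>zt-.012,2]))<.006)
                hull=cv2.convexHull(np.argwhere(T)[:,::-1].astype(np.float32))[:,0]
                z=np.median(P[T][:,2])
                W=np.array([at_z(c,h,z)[:2] for h in hull],np.float32)
                cc,r=cv2.minEnclosingCircle(W)
                print(c,n,S[i,4],'uv',u.mean(0).round(1),'z',z.round(4),'mean',P[T][:,:2].mean(0).round(4),'circ',np.round(cc,4),round(r,4))
if __name__=='__main__': run(sys.argv[1:] or H)
E
python3 meas.py
```

```text
top red 343 uv [234.2 150.1] z 0.0562 mean [0.6468 0.0927] circ [0.6472 0.0923] 0.0314
top red 456 uv [180.8 153.8] z 0.0082 mean [0.6399 0.2645] circ [0.6412 0.2637] 0.0396
top red 154 uv [ 29.7 205.4] z 0.1796 mean [0.4501 0.6596] circ [0.4505 0.6596] 0.0192
top red 148 uv [ 24.7 276.4] z 0.1792 mean [0.2516 0.6587] circ [0.2513 0.6587] 0.0191
top red 149 uv [ 22.8 312.6] z 0.1793 mean [0.1516 0.6588] circ [0.1517 0.6588] 0.0189
top yellow 465 uv [292.5 162.6] z 0.0084 mean [ 0.6194 -0.0884] circ [ 0.6202 -0.0882] 0.0393
top yellow 94 uv [269.5 221.6] z 0.0959 mean [ 0.4275 -0.0188] circ [ 0.4356 -0.0174] 0.0237
top green 115 uv [268.6 217.3] z 0.1305 mean [ 0.438  -0.0163] circ [ 0.4385 -0.0161] 0.0176
top blue 429 uv [351.6 155. ] z 0.0086 mean [ 0.648  -0.2743] circ [ 0.6483 -0.274 ] 0.0374
top blue 83 uv [261.9 221.3] z 0.0564 mean [0.4334 0.0045] circ [ 0.4373 -0.013 ] 0.0316
side red 587 uv [196.1 213.7] z 0.0556 mean [0.6421 0.0956] circ [0.6429 0.0956] 0.0341
side red 989 uv [168.6 287.1] z 0.0088 mean [0.6366 0.264 ] circ [0.6371 0.2636] 0.0401
side yellow 556 uv [236.2 174. ] z 0.0082 mean [ 0.6163 -0.0884] circ [ 0.6171 -0.0888] 0.0405
side yellow 205 uv [300.7 193.3] z 0.0956 mean [ 0.4307 -0.0057] circ [ 0.4333 -0.013 ] 0.0272
side green 145 uv [301.3 178.3] z 0.1301 mean [ 0.4351 -0.0156] circ [ 0.4352 -0.0158] 0.0174
side green 161 uv [192.6 233.2] z 0.0091 mean [0.6453 0.1198] circ [0.6449 0.0971] 0.0383
side blue 368 uv [249.7 126.5] z 0.0084 mean [ 0.6451 -0.2749] circ [ 0.6451 -0.2758] 0.0382
side blue 193 uv [297.6 207.1] z 0.0558 mean [0.4321 0.0032] circ [ 0.4333 -0.0088] 0.0327
```

Top view: red disc (181,154), red pot on the green place (234,150), yellow disc (292,163), blue disc (352,155), stack at (268,219), bottles (155,223) and (373,228). The side view agrees: stack (300,195), red pot (196,214). Lid heights of 0.056, 0.096 and 0.130 and plates at 0.008 m match the text. First I turn the tool to align with world axes while moving towards the red pot.

>>> move_arm(
  deltas=[0.045,-0.033,0,0,0,0.06,1,0.09,-0.066,0,0,0,0.12,1,0.135,-0.1,0,0,0,0.18,1,0.18,-0.133,0,0,0,0.24,1,0.225,-0.166,0,0,0,0.3,1,0.27,-0.2,0,0,0,0.348,1,0.315,-0.232,0,0,0,0.348,1,0.36,-0.265,0,0,0,0.348,1,0.405,-0.298,0,0,0,0.348,1,0.45,-0.331,0,0,0,0.348,1,0.48,-0.355,0,0,0,0.348,1,0.5,-0.37,0,0,0,0.348,1],
  squeeze=15,
)

```text
t: 2.7
tool_pos: [0.5492, -0.0438, 0.2297]
orientation: [-3.141, -0.003, -0.0]
force: [0.4, -0.4, 1.0]
opening: 0.0931
gripper_force: 0.0
```

>>> move_arm(
  deltas=[0.024,-0.035,0,0,0,0,1,0.048,-0.07,0,0,0,0,1,0.072,-0.105,0.02,0,0,0,1,0.09,-0.13,0.05,0,0,0,1,0.096,-0.138,0.08,0,0,0,1,0.096,-0.138,0.11,0,0,0,1,0.096,-0.138,0.135,0,0,0,1,0.096,-0.138,0.16,0,0,0,1,0.096,-0.138,0.18,0,0,0,1,0.096,-0.138,0.19,0,0,0,1,0.096,-0.138,0.19,0,0,0,1],
)

```text
t: 4.08
tool_pos: [0.6441, 0.0921, 0.039]
orientation: [3.142, -0.0, -0.002]
force: [-0.1, 0.5, -1.7]
opening: 0.0929
gripper_force: 0.0
```

>>> move_arm(
  deltas=[0,0,0,0,0,0,0.8,0,0,0,0,0,0,0.7,0,0,0,0,0,0,0.6,0,0,0,0,0,0,0.5,0,0,0,0,0,0,0.5,0,0,0,0,0,0,0.5],
  squeeze=20,
)

```text
t: 4.82
tool_pos: [0.6449, 0.0922, 0.0402]
orientation: [-3.141, 0.0, -0.001]
force: [-1.0, -0.0, 5.1]
opening: 0.0632
gripper_force: 20.0
```

>>> move_arm(
  deltas=[0,0,-0.004,0,0,0,0.5,0,0,-0.015,0,0,0,0.5,0,0,-0.03,0,0,0,0.5,0,-0.012,-0.045,0,0,0,0.5,-0.001,-0.035,-0.05,0,0,0,0.5,-0.002,-0.065,-0.05,0,0,0,0.5,-0.003,-0.095,-0.05,0,0,0,0.5,-0.004,-0.125,-0.05,0,0,0,0.5,-0.005,-0.15,-0.05,0,0,0,0.5,-0.006,-0.164,-0.05,0,0,0,0.5,-0.006,-0.17,-0.05,0,0,0,0.5,-0.006,-0.17,-0.05,0,0,0,0.5],
)

```text
t: 6.32
tool_pos: [0.6386, 0.262, 0.0896]
orientation: [3.141, -0.0, -0.0]
force: [-0.2, -0.7, -1.9]
opening: 0.0633
gripper_force: 20.0
```

```bash
python3 meas.py red green; python3 -c "
from h import *
snap('side','s1')"
```

```text
top red 158 uv [ 30.  205.5] z 0.1797 mean [0.4502 0.6602] circ [0.4505 0.66  ] 0.0187
top red 157 uv [ 24.9 276.5] z 0.1795 mean [0.2512 0.659 ] circ [0.2516 0.659 ] 0.0197
top red 157 uv [ 23.1 312.6] z 0.1796 mean [0.1514 0.6589] circ [0.1517 0.6586] 0.0189
top green 397 uv [233.7 152.5] z 0.0089 mean [0.6475 0.0968] circ [0.6476 0.0972] 0.0362
top green 116 uv [268.5 217.3] z 0.13 mean [ 0.4378 -0.0159] circ [ 0.4384 -0.0158] 0.0173
side red 358 uv [169.5 265. ] z 0.1054 mean [0.6207 0.26  ] circ [0.6304 0.2622] 0.0325
side red 649 uv [170.5 291.4] z 0.009 mean [0.6281 0.2724] circ [0.6361 0.2639] 0.04
side green 172 uv [301.1 179.4] z 0.1302 mean [ 0.4349 -0.0138] circ [ 0.4337 -0.0125] 0.0204
side green 611 uv [198.6 226.3] z 0.0084 mean [0.6401 0.0968] circ [0.6444 0.0966] 0.0388
```

View pics/s1.png

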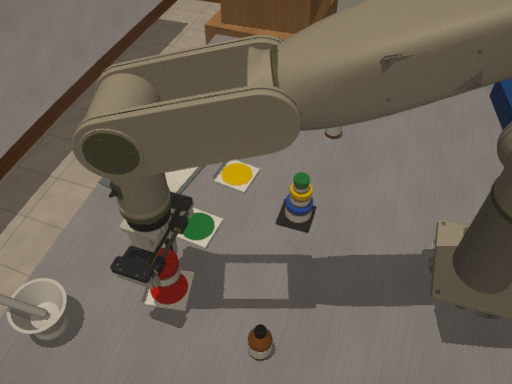

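The red pot hangs upright over its disc (169,270). The green disc is now free (199,226), at about (0.646, 0.097). I'll lower and release the red pot.

>>> move_arm(
  deltas=[0,0,0.012,0,0,0,0.5,0,0,0.025,0,0,0,0.5,0,0,0.037,0,0,0,0.5,0,0,0.044,0,0,0,0.5,0,0,0.047,0,0,0,0.5,0,0,0.049,0,0,0,0.5,0,0,0.0495,0,0,0,0.5,0,0,0.0495,0,0,0,0.5],
)

```text
t: 7.48
tool_pos: [0.6388, 0.2623, 0.0406]
orientation: [-3.141, 0.0, -0.001]
force: [-1.1, 0.8, -2.4]
opening: 0.0634
gripper_force: 20.0
```

>>> move_arm(
  deltas=[0,0,0,0,0,0,0.75,0,0,0,0,0,0,0.9,0,0,0,0,0,0,1,0,0,0,0,0,0,1,0,0,-0.02,0,0,0,1,0,0,-0.05,0,0,0,1,0,0,-0.09,0,0,0,1,0,0,-0.13,0,0,0,1,0,0,-0.16,0,0,0,1,0,0,-0.17,0,0,0,1],
)

```text
t: 8.72
tool_pos: [0.64, 0.2627, 0.2148]
orientation: [-3.14, 0.0, -0.009]
force: [-0.3, -0.5, -0.5]
opening: 0.093
gripper_force: 0.0
```

>>> move_arm(
  deltas=[-0.02,0.027,0,0,0,0,1,-0.05,0.068,0,0,0,0,1,-0.08,0.11,0,0,0,0,1,-0.11,0.151,0,0,0,0,1,-0.14,0.192,0,0,0,0,1,-0.165,0.227,0,0,0,0,1,-0.187,0.257,0,0,0,0,1,-0.2,0.275,0,0,0,0,1,-0.203,0.278,0,0,0,0,1,-0.203,0.278,0,0,0,0,1],
)

```text
t: 9.98
tool_pos: [0.4355, -0.0155, 0.21]
orientation: [-3.141, 0.001, 0.0]
force: [0.4, -0.4, -0.1]
opening: 0.0931
gripper_force: 0.0
```

```bash
python3 meas.py red green; python3 -c "
from h import *
s=robot.read_state();print(s['tool_pos'],s['orientation'])
snap('side','s2')"
```

```text
top red 460 uv [180.  152.8] z 0.056 mean [0.6405 0.2613] circ [0.6405 0.2612] 0.0325
top red 151 uv [ 29.7 205.4] z 0.1796 mean [0.45   0.6594] circ [0.4499 0.6595] 0.0195
top red 150 uv [ 24.8 276.4] z 0.1795 mean [0.2518 0.6584] circ [0.2515 0.6587] 0.0199
top red 149 uv [ 22.8 312.6] z 0.1788 mean [0.1515 0.6587] circ [0.1519 0.6586] 0.0193
top green 399 uv [233.7 152.5] z 0.0087 mean [0.6471 0.0969] circ [0.6476 0.0972] 0.0362
side red 1080 uv [166.8 281.3] z 0.0561 mean [0.637  0.2638] circ [0.6371 0.263 ] 0.0333
side green 688 uv [197.  225.9] z 0.0084 mean [0.6445 0.0968] circ [0.645  0.0961] 0.0387
[ 0.43576796 -0.01518409  0.21001631] [-3.14128856e+00 -6.53312771e-04  2.04742189e-04]
```

View pics/s2.png

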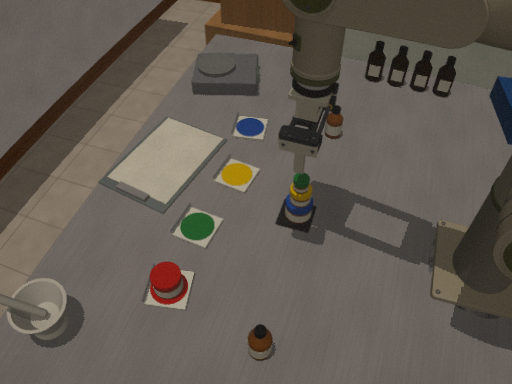

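The red pot stands on its disc (168,282), 2 mm off centre, and the gripper is above the green pot (301,181). Now I descend and grip it.

>>> move_arm(
  deltas=[0.001,0,0.025,0,0,0,1,0.001,0,0.05,0,0,0,1,0.001,0,0.07,0,0,0,1,0.001,0,0.085,0,0,0,1,0.001,0,0.094,0,0,0,1,0.001,0,0.095,0,0,0,0.8,0.001,0,0.095,0,0,0,0.7,0.001,0,0.095,0,0,0,0.6,0.001,0,0.095,0,0,0,0.5,0.001,0,0.095,0,0,0,0.42,0.001,0,0.095,0,0,0,0.34,0.001,0,0.095,0,0,0,0.25],
  squeeze=10,
)

```text
t: 11.62
tool_pos: [0.4365, -0.0158, 0.1152]
orientation: [3.142, -0.0, 0.0]
force: [-0.1, -0.3, 0.4]
opening: 0.0357
gripper_force: 10.0
```

>>> move_arm(
  deltas=[0,0,0,0,0,0,0.25,0,0,0,0,0,0,0.25,0,0,-0.003,0,0,0,0.25,0,0,-0.01,0,0,0,0.25,0,0,-0.02,0,0,0,0.25,0,0,-0.03,0,0,0,0.25],
)

```text
t: 12.38
tool_pos: [0.4367, -0.0158, 0.1461]
orientation: [3.142, -0.0, 0.001]
force: [0.4, -0.0, 0.4]
opening: 0.0353
gripper_force: 10.0
```

>>> move_arm(
  deltas=[0.012,-0.006,0,0,0,0,0.25,0.035,-0.019,0,0,0,0,0.25,0.065,-0.035,0,0,0,0,0.25,0.1,-0.054,0.01,0,0,0,0.25,0.135,-0.073,0.025,0,0,0,0.25,0.165,-0.089,0.04,0,0,0,0.25,0.19,-0.103,0.055,0,0,0,0.25,0.205,-0.111,0.07,0,0,0,0.25,0.2095,-0.1135,0.085,0,0,0,0.25,0.2095,-0.1135,0.1,0,0,0,0.25,0.2095,-0.1135,0.108,0,0,0,0.25,0.2095,-0.1135,0.11,0,0,0,0.25],
)

```text
t: 13.88
tool_pos: [0.6453, 0.0973, 0.0345]
orientation: [3.141, -0.001, -0.002]
force: [-0.0, 0.2, -0.2]
opening: 0.036
gripper_force: 10.0
```

>>> move_arm(
  deltas=[0,0,0.002,0,0,0,0.25,0,0,0.005,0,0,0,0.25,0,0,0.007,0,0,0,0.25,0,0,0.0075,0,0,0,0.25,0,0,0.0075,0,0,0,0.25],
)

```text
t: 14.5
tool_pos: [0.646, 0.0977, 0.0277]
orientation: [3.142, -0.0, 0.0]
force: [-0.6, 0.3, -0.7]
opening: 0.0357
gripper_force: 10.0
```

>>> move_arm(
  deltas=[0,0,0,0,0,0,0.45,0,0,0,0,0,0,0.6,0,0,0,0,0,0,0.8,0,0,0,0,0,0,0.9,0,0,-0.015,0,0,0,1,0,0,-0.045,0,0,0,1,0,0,-0.09,0,0,0,1,0,0,-0.135,0,0,0,1,-0.02,0.01,-0.16,0,0,0,1,-0.06,0.031,-0.165,0,0,0,1,-0.08,0.042,-0.165,0,0,0,1,-0.085,0.045,-0.165,0,0,0,1],
)

```text
t: 16.0
tool_pos: [0.5606, 0.0522, 0.1942]
orientation: [3.142, -0.001, 0.003]
force: [0.2, 0.7, -0.4]
opening: 0.0928
gripper_force: 0.0
```

```bash
python3 meas.py yellow green blue; python3 -c "
from h import *
s=robot.read_state();print(s['tool_pos'],s['orientation'])"
```

```text
top yellow 475 uv [292.2 162.6] z 0.0085 mean [ 0.619  -0.0876] circ [ 0.6194 -0.0866] 0.0402
top yellow 137 uv [271.7 218.7] z 0.0959 mean [ 0.4369 -0.0252] circ [ 0.4378 -0.0206] 0.0237
top blue 428 uv [351.6 155. ] z 0.0085 mean [ 0.6477 -0.2745] circ [ 0.6484 -0.274 ] 0.0374
side yellow 324 uv [241.2 175.3] z 0.0083 mean [ 0.6019 -0.088 ] circ [ 0.6144 -0.0896] 0.04
side yellow 365 uv [300.6 190.3] z 0.0959 mean [ 0.4335 -0.0144] circ [ 0.4338 -0.0136] 0.0278
side green 578 uv [196.7 225.6] z 0.0418 mean [0.6434 0.0988] circ [0.6429 0.1003] 0.019
side blue 217 uv [506.8  87.5] z 0.0806 mean [-0.0666 -0.6473] circ [-0.0787 -0.6275] 0.0831
side blue 78 uv [257.8 129.4] z 0.0086 mean [ 0.6192 -0.2706] circ [ 0.6211 -0.2695] 0.0278
side blue 194 uv [298.3 207.4] z 0.0557 mean [0.4309 0.0033] circ [ 0.4333 -0.0099] 0.0322
[0.56126906 0.05256472 0.19364393] [-3.14148991e+00  1.01586828e-03 -2.29007924e-03]
```

>>> move_arm(
  deltas=[-0.025,0.013,0,0,0,0,1,-0.06,0.032,0,0,0,0,1,-0.09,0.048,0,0,0,0,1,-0.115,0.061,0.005,0,0,0,1,-0.126,0.067,0.02,0,0,0,1,-0.126,0.067,0.045,0,0,0,1,-0.126,0.067,0.07,0,0,0,1,-0.126,0.067,0.095,0,0,0,1,-0.126,0.067,0.11,0,0,0,1,-0.126,0.067,0.114,0,0,0,1,-0.126,0.067,0.114,0,0,0,0.85,-0.126,0.067,0.114,0,0,0,0.7],
  squeeze=12,
)

```text
t: 17.6
tool_pos: [0.4358, -0.0144, 0.0797]
orientation: [3.141, -0.0, 0.003]
force: [0.1, 0.8, -0.3]
opening: 0.0775
gripper_force: 0.0
```

>>> move_arm(
  deltas=[0,0,0,0,0,0,0.6,0,0,0,0,0,0,0.5,0,0,0,0,0,0,0.4,0,0,0,0,0,0,0.4,0,0,0,0,0,0,0.4,0,0,-0.003,0,0,0,0.4,0,0,-0.01,0,0,0,0.4,0,0,-0.02,0,0,0,0.4,0,0,-0.03,0,0,0,0.4],
)

```text
t: 18.73
tool_pos: [0.4351, -0.0142, 0.1095]
orientation: [3.142, -0.0, 0.001]
force: [0.3, 0.2, -1.3]
opening: 0.0496
gripper_force: 12.0
```

>>> move_arm(
  deltas=[0.012,0.005,0,0,0,0,0.4,0.035,0.014,0,0,0,0,0.4,0.065,0.026,0,0,0,0,0.4,0.095,0.038,0,0,0,0,0.4,0.125,0.05,0.01,0,0,0,0.4,0.15,0.06,0.02,0,0,0,0.4,0.17,0.068,0.03,0,0,0,0.4,0.181,0.073,0.042,0,0,0,0.4,0.1835,0.074,0.054,0,0,0,0.4,0.1835,0.074,0.064,0,0,0,0.4,0.1835,0.074,0.07,0,0,0,0.4,0.1835,0.074,0.071,0,0,0,0.4],
)

```text
t: 20.23
tool_pos: [0.6179, -0.0881, 0.0372]
orientation: [-3.141, 0.0, 0.001]
force: [0.2, -0.4, -1.0]
opening: 0.0498
gripper_force: 12.0
```

>>> move_arm(
  deltas=[0,0,0.002,0,0,0,0.4,0,0,0.0045,0,0,0,0.4,0,0,0.0065,0,0,0,0.4,0,0,0.007,0,0,0,0.4,0,0,0.007,0,0,0,0.4],
)

```text
t: 20.85
tool_pos: [0.6186, -0.0883, 0.031]
orientation: [3.142, -0.0, 0.0]
force: [-2.0, 0.0, 3.2]
opening: 0.0496
gripper_force: 12.0
```

>>> move_arm(
  deltas=[0,0,0,0,0,0,0.6,0,0,0,0,0,0,0.75,0,0,0,0,0,0,0.9,0,0,0,0,0,0,1,0,0,-0.015,0,0,0,1,0,0,-0.045,0,0,0,1,0,0,-0.085,0,0,0,1,-0.02,0,-0.12,0,0,0,1,-0.04,0.02,-0.138,0,0,0,1,-0.05,0.04,-0.14,0,0,0,1,-0.05,0.06,-0.14,0,0,0,1,-0.05,0.06,-0.14,0,0,0,1],
)

```text
t: 22.35
tool_pos: [0.5686, -0.1496, 0.1709]
orientation: [3.141, -0.003, 0.001]
force: [-0.6, -0.3, 0.4]
opening: 0.0928
gripper_force: 0.0
```

```bash
python3 meas.py yellow green blue; python3 -c "
from h import *
s=robot.read_state();print(s['tool_pos'],s['orientation'])
snap('top','t3')"
```

```text
top yellow 90 uv [283.8 162.8] z 0.2857 mean [ 0.5632 -0.0555] circ [ 0.5666 -0.0551] 0.022
top green 383 uv [233.8 152.3] z 0.0414 mean [0.6481 0.0971] circ [0.6481 0.0968] 0.0181
top blue 285 uv [265.2 218.5] z 0.0561 mean [ 0.4391 -0.0067] circ [ 0.4376 -0.0122] 0.0313
side yellow 574 uv [236.  170.7] z 0.0475 mean [ 0.6165 -0.0846] circ [ 0.6174 -0.0836] 0.028
side green 574 uv [196.8 225.6] z 0.0417 mean [0.6436 0.0985] circ [0.6431 0.0994] 0.0182
side blue 214 uv [506.7  87.2] z 0.0808 mean [-0.0665 -0.6488] circ [-0.0786 -0.6271] 0.0831
side blue 227 uv [245.8 127.4] z 0.0085 mean [ 0.6548 -0.2679] circ [ 0.646  -0.2752] 0.0379
side blue 514 uv [298.8 202.1] z 0.056 mean [ 0.4334 -0.0116] circ [ 0.4334 -0.0117] 0.0339
[ 0.56855118 -0.14813336  0.17026001] [-3.14091923e+00  1.22816221e-03  9.42746652e-04]
```

View pics/t3.png

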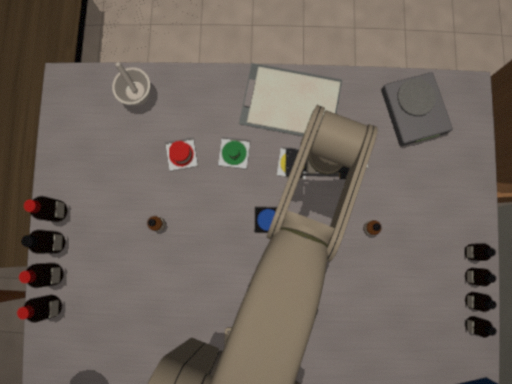

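The green pot (234,152) and red pot (180,154) are centred, and the yellow pot measured well in the side view. Only the blue pot is left on the mat at (266,219), so I go for it.

>>> move_arm(
  deltas=[-0.02,-0.02,0,0,0,0,1,-0.05,-0.052,0,0,0,0,1,-0.08,-0.083,0,0,0,0,1,-0.11,-0.114,0,0,0,0,1,-0.128,-0.132,0.015,0,0,0,1,-0.1325,-0.1365,0.04,0,0,0,1,-0.1325,-0.1365,0.07,0,0,0,1,-0.1325,-0.1365,0.1,0,0,0,1,-0.1325,-0.1365,0.12,0,0,0,1,-0.1325,-0.1365,0.13,0,0,0,1,-0.1325,-0.1365,0.131,0,0,0,1,-0.1325,-0.1365,0.131,0,0,0,0.85],
  squeeze=20,
)

```text
t: 24.0
tool_pos: [0.4367, -0.0117, 0.0404]
orientation: [3.141, 0.0, 0.002]
force: [0.3, 0.3, 0.1]
opening: 0.087
gripper_force: 0.0
```

>>> move_arm(
  deltas=[0,0,0,0,0,0,0.7,0,0,0,0,0,0,0.6,0,0,0,0,0,0,0.55,0,0,0,0,0,0,0.5,0,0,0,0,0,0,0.5,0,0,-0.004,0,0,0,0.5,0,0,-0.015,0,0,0,0.5,0,0,-0.035,0,0,0,0.5,0,0,-0.06,0,0,0,0.5,0,0,-0.08,0,0,0,0.5,0,0,-0.09,0,0,0,0.5,0,0,-0.09,0,0,0,0.5],
)

```text
t: 25.5
tool_pos: [0.4364, -0.0118, 0.1303]
orientation: [3.142, -0.0, 0.002]
force: [0.2, -0.7, -3.4]
opening: 0.0636
gripper_force: 20.0
```

>>> move_arm(
  deltas=[0.01,0.012,0,0,0,0,0.5,0.03,0.037,0,0,0,0,0.5,0.055,0.068,0,0,0,0,0.5,0.08,0.1,0,0,0,0,0.5,0.105,0.131,0,0,0,0,0.5,0.13,0.162,0,0,0,0,0.5,0.155,0.193,0,0,0,0,0.5,0.178,0.222,0.005,0,0,0,0.5,0.197,0.245,0.015,0,0,0,0.5,0.208,0.259,0.03,0,0,0,0.5,0.211,0.263,0.04,0,0,0,0.5,0.211,0.263,0.045,0,0,0,0.5],
)

```text
t: 27.0
tool_pos: [0.6459, -0.2747, 0.0823]
orientation: [-3.14, 0.001, 0.004]
force: [0.4, 0.4, -2.6]
opening: 0.0636
gripper_force: 20.0
```

>>> move_arm(
  deltas=[0,0,0.008,0,0,0,0.5,0,0,0.02,0,0,0,0.5,0,0,0.032,0,0,0,0.5,0,0,0.039,0,0,0,0.5,0,0,0.042,0,0,0,0.5,0,0,0.044,0,0,0,0.5,0,0,0.0445,0,0,0,0.5,0,0,0.0445,0,0,0,0.5],
)

```text
t: 28.0
tool_pos: [0.6472, -0.275, 0.0406]
orientation: [3.141, -0.0, 0.001]
force: [-0.7, -0.6, -2.4]
opening: 0.0634
gripper_force: 20.0
```

>>> move_arm(
  deltas=[0,0,0.0005,0,0,0,0.5,0,0,0.0005,0,0,0,0.75,0,0,0.0005,0,0,0,0.9,0,0,0.0005,0,0,0,1,0,0,0.0005,0,0,0,1,0,0,-0.02,0,0,0,1,0,0,-0.05,0,0,0,1,0,0,-0.09,0,0,0,1,0,0,-0.13,0,0,0,1,0,0,-0.165,0,0,0,1,0,0,-0.18,0,0,0,1,0,0,-0.18,0,0,0,1],
)

```text
t: 29.5
tool_pos: [0.6476, -0.2752, 0.222]
orientation: [3.14, -0.0, 0.004]
force: [-0.1, 0.4, -1.0]
opening: 0.0929
gripper_force: 0.0
```

>>> move_arm(
  deltas=[-0.025,-0.02,0,0,0,0,1,-0.06,-0.05,0,0,0,0,1,-0.1,-0.08,0,0,0,0,1,-0.14,-0.11,0,0,0,0,1,-0.18,-0.14,0,0,0,0,1,-0.21,-0.17,0,0,0,0,1,-0.23,-0.2,0,0,0,0,1,-0.23,-0.22,0,0,0,0,1,-0.23,-0.22,0,0,0,0,1],
)

```text
t: 30.62
tool_pos: [0.416, -0.0537, 0.2185]
orientation: [-3.141, -0.003, 0.004]
force: [-0.3, 0.2, -1.7]
opening: 0.0931
gripper_force: 0.0
```

```bash
python3 meas.py; python3 -c "
from h import *
snap('side','s4');snap('top','t4')
for c in('top','side'):
  for l in ('bottle_left','bottle_right'): print(c,l,[(r['uv'],r['confidence']) for r in robot.recognise(c,l)[:1]])"
```

```text
top red 458 uv [180.  152.8] z 0.0558 mean [0.6405 0.261 ] circ [0.6396 0.2614] 0.0321
top red 156 uv [ 29.7 205.4] z 0.1796 mean [0.45   0.6597] circ [0.4511 0.6598] 0.0191
top red 149 uv [ 24.6 276.5] z 0.1793 mean [0.2514 0.6587] circ [0.252  0.6592] 0.0198
top red 148 uv [ 22.9 312.7] z 0.1791 mean [0.1514 0.6584] circ [0.1513 0.6586] 0.0187
top yellow 462 uv [292.5 162.6] z 0.0476 mean [ 0.6201 -0.0867] circ [ 0.62   -0.0862] 0.0252
top green 377 uv [233.6 152.4] z 0.0418 mean [0.6488 0.0971] circ [0.6482 0.0969] 0.0182
top blue 387 uv [352.7 153.3] z 0.0561 mean [ 0.6462 -0.2738] circ [ 0.6444 -0.2736] 0.0319
side red 1077 uv [166.8 281.3] z 0.0561 mean [0.637  0.2636] circ [0.6358 0.2622] 0.0336
side yellow 575 uv [236.  170.6] z 0.0477 mean [ 0.6166 -0.0847] circ [ 0.6156 -0.085 ] 0.0279
side green 574 uv [196.8 225.6] z 0.0419 mean [0.6435 0.099 ] circ [0.643  0.0995] 0.0182
side blue 216 uv [506.8  87.5] z 0.0807 mean [-0.0665 -0.6474] circ [-0.0786 -0.6272] 0.0831
side blue 308 uv [249.8 115.1] z 0.0559 mean [ 0.6431 -0.2707] circ [ 0.6411 -0.2704] 0.0356
side blue 65 uv [247.7 130.8] z 0.008 mean [ 0.6445 -0.2559] circ [ 0.6456 -0.2746] 0.0377
top bottle_left [([155.4, 221.1], 0.53)]
top bottle_right [([371.6, 227.1], 0.72)]
side bottle_left [([260.1, 344.1], 0.6)]
side bottle_right [([339.4, 123.5], 0.73)]
```

View pics/s4.png

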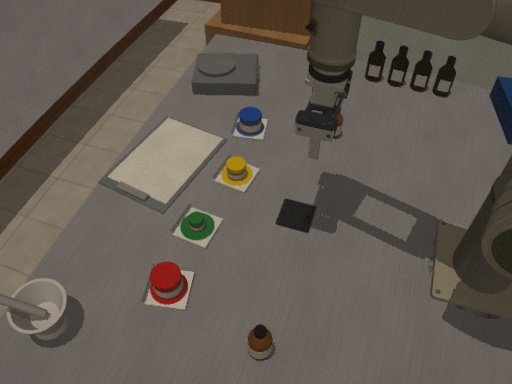

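View pics/t4.png

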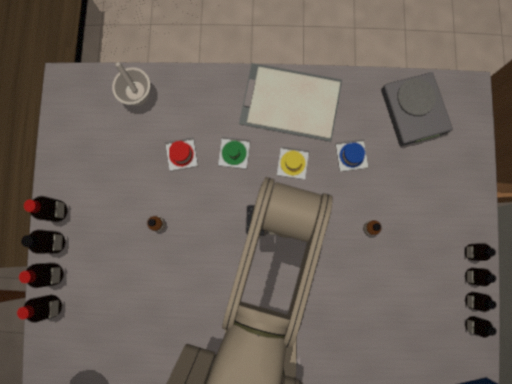

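All four pots stand upright on their own discs, within about 4 mm of centre: red (180,153), green (234,152), yellow (292,163) and blue (353,153). The bottles have not moved and the gripper is clear.

```bash
python3 -c "
from plant import robot
print(robot.close_job())"
```

```text
the job is handed in; nothing more can be done
None
```

I handed the job in with all four pots standing upright on their own colours, each within about 4 mm of its disc's centre by camera; the bottles were not moved and the arm was clear, at about 31 s of the 112 s limit (the hand-in gave no verdict back).

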